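Lock the whetstone into its bench holder

ROBOT

A 6-joint arm with a two-finger parallel gripper is mounted at the origin on a cart in front of the work surface, level with it; the furniture and walls round the work are solid. World frame = base frame: x ahead of the robot, y to its left, z up, the work surface at z = 0. Lengths are in mm, angles in rad, forces in N, time in s.
With the tool pointing down it reaches from about 300 to 950 mm from the base axis. Payload 3.1 kg.
Tool frame: the origin (TCP) lies midway between the tips of the shut fingers; the grasp point (between the pads) lies 19 mm behind it (r.grip_point_offset is the z of the grasp point in the tool frame, in mm); z points along the fingers, y is the line along which they close (so a half turn about z gives the same grasp; the last joint's range is limited). The gripper opens to 85 mm and grips with 20 to 120 N. Pads are 22 mm wide; open, the fingers measure 114 mm over their backs; the gripper's body (76 mm by 85 mm) begins 54 mm behind the grasp point. The pads swing forward as they close: fully open they stand 13 mm farther back than shut.
Start: joints at [-1.245, 0.308, 1.634, -0, 1.2, -0.07], TCP at [240.941, -576.697, 231.272] pointing down, gripper open.
Joint ranges: [-3.06, 3.06], [-0.79, 1.96], [0.05, 2.63], [-1.19, 4.34], [0.05, 2.64], [-2.94, 2.94]. Speed limits (rad/s): [2.79, 2.79, 3.14, 3.14, 3.14, 3.14].

INTERFACE

Orientations are given as a unit quaternion [x, y, z, w].
In Python, from station import r, vision, job gives the robot as it stands (r), with the cameras (vision) and the job (job).
- The arm moves only by the shell command python3 shift.py, which reads ROWS from standard input. ROWS is a JSON object with one list for each field, all of the same length, 1 to 10, a row being the entries at one place: finger_gap (the finger opening in mm), x, y, z (the shift in shares of the most that a row can go, 1 being 50 mm), wx, wy, wz (a rotation vector in parts of the range, where 1.0 means 90 degrees); each row shifts and turns the commanded pose from where the row before left it, along the tool's axes as they then stand; what a row does not reach is not made up. A row lasts 1/10 s, in which the tool goes at most 50 mm and 0.15 rad, less where a joint would pass 70% of its speed; a pose out of reach is approached as far as the arm can. The fingers move at their own pace and stop on an object; the grip force is fixed at half the most. Time passes only in rows, so rows that do not move let the fingers close. It prints the time, the measured TCP pose, the force, the opening and the grip force at its end. A shift or turn number past 1, either way, is cut back to 1. Input that does not fit is refused with a message, and nothing moves.
- r.read_state(): the state, without advancing time (a new reading comes with each control period).
- vision.read_camera(name): name is "scene" or "top" or "wrist"; returns the picture (384x512x3 uint8, red, green, blue); there is no depth.
- vision.get_calibration(name): a dict with "mtx" (3x3 intrinsics, pixels), "R" (3x3) and "t" (3): a world point X has camera coordinates R X + t; the wrist camera has in their place "hand_eye" (4x4, takes a point from camera to tool coordinates, whose origin is the TCP and whose axes are the flange's). Camera axes: x right, y down, z forward; pixel columns grow to the right and rows downward; lengths in mm; the calibration is good to about 2 mm. A picture is of the moment at which its call begins: read the wrist's pose just before it. get_calibration takes no time and is no camera call.
- job.close_job(): hands the job in; it is judged then, once.
The state is a dict: "t": time; "q": joint angles; "qvel": joint speeds; "tau": joint torques, N m; "tcp_pos": TCP position; "ee_rot": TCP orientation; "wrist_force": force on the tool from outside, world axes, zero at the start; "moment": the same for the moment, N m; "width": finger opening in mm; "grasp_force": force on a finger pad.
Only numpy, scipy, OpenCV 4.12 (cv2) and the standard library are available. Lean on these libraries where they do the work, as an engineer would, in place of code of your own. Each camera call takes 0.05 s, during which the arm holds its last target. There are 200 camera calls.

TASK

Two wooden holders are screwed to the bench, one with the whetstone in it and one with the leather strop block; each has a steel slide bolt set flush in the grey housing at its end. Lock the whetstone in: nudge the small ridge of its holder's bolt towards the stone until the bolt snaps across and stays fully home over the stone's wooden foot. Leave the stone where it lies and the strop holder's bolt unlocked.

Things in the scene. Friction and masses are not known exactly. Their poses are not given: they have to be found in the camera images.
- stone_ridge (a point): Top centre of the ridge on the whetstone holder's bolt, 42 mm above the bench; moves with the bolt. The ridge: steel bar 5 mm along x, 24 mm along y, standing 6 mm above the grey housing's flat top, in which the 29 mm wide bolt lies flush. x is level, towards the stone (locking way); z up. The top runs 27 mm behind the ridge; ahead a 3 mm high strap begins 37 mm off.
- stone_bolt (a joint): Travel (m) of the whetstone holder's bolt along +x of stone_ridge: 0 = unlocked (start), 0.014 = fully home over the stone's foot. An over-centre detent holds it at either end: about 4 N starts it, the push needed falls to nearly nothing by mid-travel (0.007), and past that it snaps home by itself and stays.
- strop_bolt (a joint): The same for the other holder (290 x 76 mm, ridge top 36 mm above the bench), which carries the flat strop block; starts at 0 and must stay. Both holders are fixed, housing towards the robot, turned up to 26 degrees; one stands about 0.2 m left of the middle and the other 0.2 m right, either way round.
- whetstone: Brown oil stone 50 x 165 mm on a wooden foot 66 x 190 x 24 mm, 43 mm high in all, loose on the 5 mm floor of its 290 x 90 mm wooden holder. Origin: centre of its underside; its y axis is lengthwise and points away from the ridge's x, to the latch housing. The foot's end lies 52 mm ahead of the ridge while unlocked.

How it is judged:
By the outcome, as a careful person would: the job done as asked, in the order asked, and still so for the second after the job is handed in, with the robot touching nothing.
It also fails if it takes over 26 s, if anything falls off the work surface, if the arm or the gripper's body presses on something with over 40 N, if the wrist force passes 120 N, or if a joint passes its speed limit or range.

## Working session

There is one attempt and no reset: what is moved stays moved. The work goes in short steps, Python scripts to look and compute and a shell command to move; the robot and the scene stay as the last step left them, time stands still between calls to the robot, and variables do not carry over. Pictures are saved under pics/ and viewed, at most 10 in all, crops included, and the job is handed in when it is done.

```bash
mkdir -p pics; ls; python3 - <<'E'
from station import r, vision, job
import cv2,numpy as np
for n in ("top","scene"):
    cv2.imwrite(f"pics/{n}0.png",vision.read_camera(n)[:,:,::-1])
    c=vision.get_calibration(n); print(n,np.round(c["mtx"],1).tolist(),np.round(c["R"],3).tolist(),np.round(c["t"],1))
s=r.read_state();print(s["t"],s["tcp_pos"],s["ee_rot"],s["width"])
print(np.round(vision.get_calibration("wrist")["hand_eye"],3))
E
```

```text
pics
shift.py
station.py
top [[389.6, 0.0, 257.1], [0.0, 389.6, 191.5], [0.0, 0.0, 1.0]] [[-0.006, -1.0, -0.008], [-0.994, 0.006, -0.112], [0.112, 0.007, -0.994]] [-17.6 565.9 881.9]
scene [[416.8, 0.0, 249.7], [0.0, 416.8, 193.8], [0.0, 0.0, 1.0]] [[-0.857, -0.515, 0.021], [-0.374, 0.592, -0.714], [0.356, -0.62, -0.7]] [477.4 274.7 879. ]
0.1 [ 240.69636483 -575.98141428  230.16764442] [ 9.80479094e-01  1.96620615e-01 -1.38700762e-04 -1.02962328e-03] 85.08518987454558
[[   0.      -0.955   -0.295   74.409]
 [   1.       0.      -0.      -0.426]
 [   0.      -0.295    0.955 -142.575]
 [   0.       0.       0.       1.   ]]
```

View pics/top0.png

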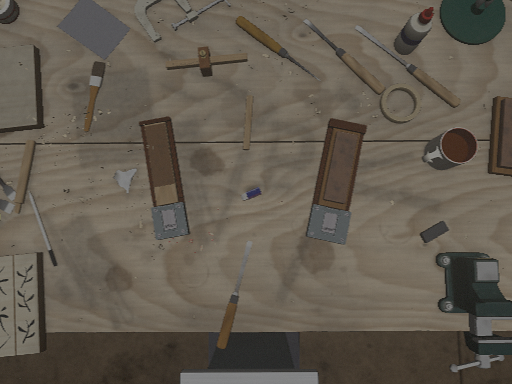

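View pics/scene0.png

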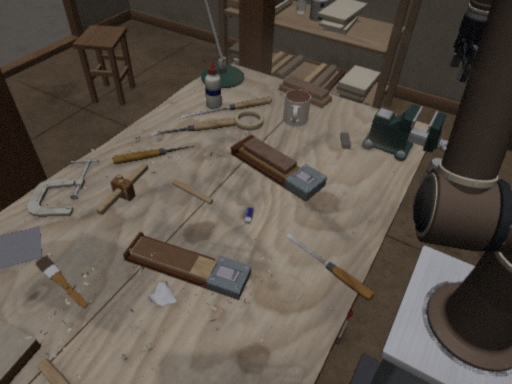

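The top view shows two holders: the left one at about (165,178) is narrower, and the right one at about (337,180) is wider with a raised block on it. I'll zoom in on both housings and measure.

```bash
cat > h.py <<'E'
import numpy as np,cv2
from station import r, vision, job
def ray(n,uv,z):
    c=vision.get_calibration(n);R=np.array(c["R"]);t=np.array(c["t"]);o=-R.T@t
    d=R.T@np.linalg.inv(c["mtx"])@np.array([uv[0],uv[1],1.]);return o+d*(z-o[2])/d[2]
E
python3 - <<'E'
import cv2,numpy as np
from h import *
im=cv2.imread("pics/top0.png")
a=cv2.resize(im[110:250,290:380],None,fx=4.2,fy=4.2,interpolation=cv2.INTER_CUBIC)
b=cv2.resize(im[110:250,125:215],None,fx=4.2,fy=4.2,interpolation=cv2.INTER_CUBIC)
cv2.imwrite("pics/z1.png",np.hstack([b,a]))
hsv=cv2.cvtColor(im,cv2.COLOR_BGR2HSV)
for x0 in (125,290):
    m=np.zeros(im.shape[:2],np.uint8);m[195:250,x0:x0+90]=((hsv[195:250,x0:x0+90,1]<60)*255)
    m=cv2.morphologyEx(m,cv2.MORPH_OPEN,np.ones((3,3)))
    c=max(cv2.findContours(m,0,2)[0],key=cv2.contourArea)
    bx=cv2.boxPoints(cv2.minAreaRect(c));P=np.array([ray("top",p,36) for p in bx])
    print(bx.round(1).tolist(),P.round(0)[:,:2].tolist(),np.linalg.norm(P-np.roll(P,1,0),axis=1).round(0))
E
```

```text
[[125.0, 195.0], [214.0, 195.0], [214.0, 249.0], [125.0, 249.0]] [[559.0, 288.0], [558.0, 80.0], [433.0, 79.0], [434.0, 284.0]] [125. 208. 125. 205.]
[[290.0, 195.0], [379.0, 195.0], [379.0, 249.0], [290.0, 249.0]] [[557.0, -98.0], [555.0, -305.0], [431.0, -300.0], [432.0, -96.0]] [125. 207. 124. 204.]
```

View pics/z1.png

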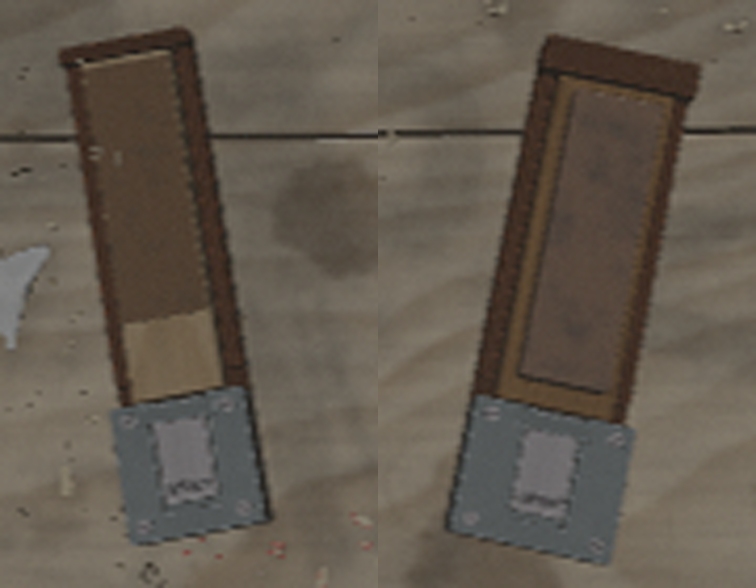

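The right holder carries the whetstone: a raised stone on a lighter foot, with a gap at the top end. Its ridge is at about crop (540,500), which is pixel (328.6,229) in the top view. The left holder carries the flat strop. Next I'll compute rough positions and the bolt axis.

```bash
python3 - <<'E'
from h import *
f=lambda u,v:(290+(u-378)/4.2,110+v/4.2)
g=lambda u,v,z:ray("top",f(u,v),z)[:2].round(1)
print("ridge",g(540,500,42))
L=[g(470,400,36),g(634,430,36),g(610,562,36),g(446,530,36)]
print("housing",L,[np.linalg.norm(L[i]-L[i-1]).round(1) for i in range(4)])
for a,b in((3,0),(2,1),(1,0)):
    d=L[b]-L[a];print(np.degrees(np.arctan2(d[1],d[0])))
im=cv2.imread("pics/top0.png").astype(int)
m=np.zeros(im.shape[:2],np.uint8);s=np.s_[195:250,295:365]
m[s]=((im[...,0]-im[...,2])[s]>4)*255
m=cv2.morphologyEx(m,cv2.MORPH_CLOSE,np.ones((9,9)))
c=max(cv2.findContours(m,0,2)[0],key=cv2.contourArea);rc=cv2.minAreaRect(c);print(rc)
P=np.array([ray("top",p,36) for p in cv2.boxPoints(rc)])[:,:2]
print(P.round(1),P.mean(0),np.linalg.norm(P-np.roll(P,1,0),axis=1).round(1));d=P-np.roll(P,1,0);print(np.degrees(np.arctan2(d[:,1],d[:,0])))
E
```

```text
ridge [ 477.  -184.4]
housing [array([ 532.3, -148.2]), array([ 515.2, -238.2]), array([ 443.1, -222.8]), array([ 461. , -133.6])] [np.float64(72.8), np.float64(91.6), np.float64(73.7), np.float64(91.0)]
-11.57240119899229
-12.05676253383261
79.24203291161005
((328.77557373046875, 223.88047790527344), (37.78507995605469, 32.40716552734375), 12.094757080078125)
[[ 462.  -135.2]
 [ 535.  -152.5]
 [ 516.1 -237.6]
 [ 443.4 -219.6]] [ 489.12834521 -186.22354608] [86.4 75.1 87.2 74.9]
[  77.6125047   -13.26435127 -102.53631874  166.14071048]
```

The manual's scale: shifts go in shares of 50 mm and turns go in shares of 90 degrees. Converting my numbers, 35 mm is 0.7, -28.5 mm is -0.57.

```bash
echo '{"finger_gap":[0, 0, 0, 0, 0, 0, 0, 0, 0, 0], "x":[0.7, 0.7, 0.7, 0.7, 0.7, 0.7, 0.7, 0.7, 0.7, 0.7], "y":[-0.57, -0.57, -0.57, -0.57, -0.57, -0.57, -0.57, -0.57, -0.57, -0.57], "z":[0, 0, 0, 0, 0, 0, 0, 0, 0, 0], "wx":[0, 0, 0, 0, 0, 0, 0, 0, 0, 0], "wy":[0, 0, 0, 0, 0, 0, 0, 0, 0, 0], "wz":[0, 0, 0, 0, 0, 0, 0, 0, 0, 0]}' | python3 shift.py; echo '{"finger_gap":[0, 0, 0, 0, 0, 0, 0], "x":[0, 0, 0, 0, 0, 0, 0], "y":[0, 0, 0, 0, 0, 0, 0], "z":[0.5, 0.5, 0.5, 0.5, 0.4, 0, 0], "wx":[0, 0, 0, 0, 0, 0, 0], "wy":[0, 0, 0, 0, 0, 0, 0], "wz":[0.0764, 0.0764, 0.0764, 0.0764, 0.0796, 0, 0]}' | python3 shift.py
cat > look.py <<'E'
from h import *
import sys
from scipy.spatial.transform import Rotation as Ro
s=r.read_state();im=vision.read_camera("wrist")
cv2.imwrite(f"pics/{sys.argv[1]}.png",im[:,:,::-1])
T=np.eye(4);T[:3,:3]=Ro.from_quat(s["ee_rot"]).as_matrix();T[:3,3]=s["tcp_pos"]
np.save(sys.argv[1]+".npy",T@np.array(vision.get_calibration("wrist")["hand_eye"]))
x=T[:3,0];print(s["t"],s["tcp_pos"].round(1),"yaw",np.degrees(np.arctan2(x[1],x[0])).round(2),T[:3,2].round(3),s["wrist_force"],s["width"])
E
python3 look.py w1
```

```text
t: 1.1
tcp_pos: [454.3, -176.9, 231.0]
ee_rot: [0.98, 0.197, -0.0, -0.0]
wrist_force: [0.5, -0.1, 1.0]
width: -0.0
grasp_force: 0.0
t: 1.8
tcp_pos: [453.6, -178.6, 111.0]
ee_rot: [0.995, -0.103, -0.001, -0.0]
wrist_force: [0.5, 0.4, 0.7]
width: -0.1
grasp_force: 0.0
1.8 [ 453.6 -178.6  111. ] yaw -11.84 [-0.001  0.001 -1.   ] [0.47061225 0.41804435 0.72512257] -0.09991819031191924
```

View pics/w1.png

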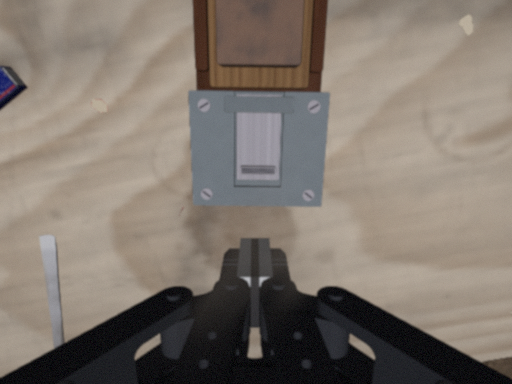

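The wrist view shows the ridge as a dark bar at about (257,170). The fingers are in line behind it, and the holder is nearly square to the tool.

```bash
cat > m.py <<'E'
from h import *
W=np.load("w1.npy");K=vision.get_calibration("wrist")["mtx"]
def w(uv,z):
    d=W[:3,:3]@np.linalg.inv(K)@np.array([*uv,1.]);o=W[:3,3];return (o+d*(z-o[2])/d[2])
im=cv2.imread("pics/w1.png").astype(int)
m=np.zeros(im.shape[:2],np.uint8);s=np.s_[70:225,160:360];m[s]=((im[...,0]-im[...,2])[s]>4)*255
m=cv2.morphologyEx(m,cv2.MORPH_CLOSE,np.ones((9,9)))
c=max(cv2.findContours(m,0,2)[0],key=cv2.contourArea)
q=cv2.approxPolyDP(cv2.convexHull(c),8,True)[:,0];print(q.tolist())
P=np.array([w(p,36) for p in q])[:,:2];e=P-np.roll(P,1,0)
print(P.round(1).tolist(),np.linalg.norm(e,axis=1).round(1),np.degrees(np.arctan2(e[:,1],e[:,0])).round(1))
g=im.sum(2);mm=np.zeros_like(m);s=np.s_[155:183,236:280];mm[s]=(g[s]<330)*255
print(g[150:190,258]//3)
c=max(cv2.findContours(mm,0,2)[0],key=cv2.contourArea);rc=cv2.minAreaRect(c);print(rc)
P=np.array([w(p,42) for p in cv2.boxPoints(rc)])[:,:2];print(P.round(1).tolist(),P.mean(0),np.linalg.norm(P-np.roll(P,1,0),axis=1).round(1))
E
python3 m.py
```

```text
[[189, 92], [327, 93], [320, 204], [194, 203]]
[[534.6, -153.3], [516.2, -238.6], [443.5, -223.4], [462.3, -137.3]] [74.1 87.3 74.3 88.1] [ -12.5 -102.2  168.1   77.7]
[153 157 156 156 158 157 153 156 156 156 154 155 154 156 146 124 112 115
 113 104  99 102 107 119 139 152 154 153 153 139 122 119 117 120 113  99
  93 104 114 118]
((257.5, 170.0), (4.0, 31.0), 90.0)
[[481.1, -176.0], [476.9, -196.0], [474.3, -195.5], [478.5, -175.4]] [ 477.68830636 -185.72285278] [ 2.7 20.4  2.7 20.5]
```

In the tool's units: 30 mm is 0.6, 1.8 mm is 0.036.

```bash
echo '{"finger_gap":[0, 0, 0, 0, 0, 0, 0], "x":[0.06, 0, 0, 0, 0, 0, 0], "y":[0.036, 0, 0, 0, 0, 0, 0], "z":[0.3, 0.6, 0.36, 0.1, 0, 0, 0], "wx":[0, 0, 0, 0, 0, 0, 0], "wy":[0, 0, 0, 0, 0, 0, 0], "wz":[0, 0, 0, 0, 0, 0, 0]}' | python3 shift.py; echo '{"finger_gap":[0, 0, 0, 0], "x":[0, 0, 0, 0], "y":[0, 0, 0, 0], "z":[0.04, 0.02, 0, 0], "wx":[0, 0, 0, 0], "wy":[0, 0, 0, 0], "wz":[0, 0, 0, 0]}' | python3 shift.py; python3 look.py w2
```

```text
t: 2.55
tcp_pos: [457.9, -181.8, 44.8]
ee_rot: [0.995, -0.104, 0.001, 0.001]
wrist_force: [0.8, -0.7, 0.1]
width: 0.3
grasp_force: 0.0
t: 2.95
tcp_pos: [456.5, -181.1, 40.3]
ee_rot: [0.995, -0.104, -0.0, -0.0]
wrist_force: [-0.3, -0.1, 0.4]
width: -0.3
grasp_force: 0.0
2.95 [ 456.5 -181.1   40.3] yaw -11.98 [-0.  0. -1.] [-0.25440661 -0.13513486  0.44723533] -0.29927579420526035
```

View pics/w2.png

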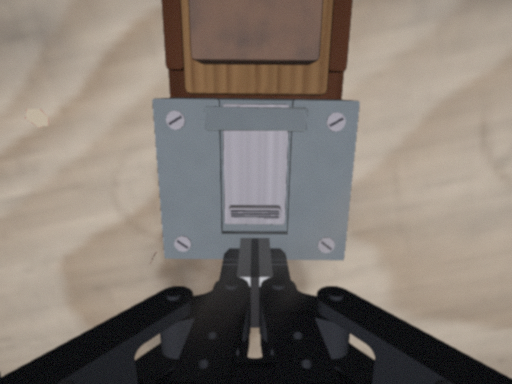

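The fingertips (about (256,240)) stand square behind the ridge (about (256,212)) and are centred on it. I'll lower in small steps to find the housing top.

```bash
for i in 1 2; do :; done; echo '{"finger_gap":[0, 0, 0, 0], "x":[0, 0, 0, 0], "y":[0, 0, 0, 0], "z":[0.02, 0.02, 0, 0], "wx":[0, 0, 0, 0], "wy":[0, 0, 0, 0], "wz":[0, 0, 0, 0]}' | python3 shift.py; echo '{"finger_gap":[0], "x":[0], "y":[0], "z":[0], "wx":[0], "wy":[0], "wz":[0]}' | python3 shift.py
```

```text
t: 3.4
tcp_pos: [456.5, -181.1, 38.2]
ee_rot: [0.995, -0.104, -0.0, -0.0]
wrist_force: [-0.4, 0.1, 0.6]
width: -0.2
grasp_force: 0.0
t: 3.5
tcp_pos: [456.6, -181.2, 38.3]
ee_rot: [0.995, -0.104, 0.0, 0.0]
wrist_force: [0.5, -0.3, 0.1]
width: -0.4
grasp_force: 0.0
```

In the tool's units: 2 mm is 0.04.

```bash
echo '{"finger_gap":[0, 0, 0, 0], "x":[0.04, 0.04, 0.04, 0], "y":[0, 0, 0, 0], "z":[0, 0, 0, 0], "wx":[0, 0, 0, 0], "wy":[0, 0, 0, 0], "wz":[0, 0, 0, 0]}' | python3 shift.py; echo '{"finger_gap":[0, 0, 0, 0], "x":[0.02, 0.02, 0.02, 0], "y":[0, 0, 0, 0], "z":[0, 0, 0, 0], "wx":[0, 0, 0, 0], "wy":[0, 0, 0, 0], "wz":[0, 0, 0, 0]}' | python3 shift.py;echo '{"finger_gap":[0, 0, 0], "x":[0.02, 0.02, 0], "y":[0, 0, 0], "z":[0, 0, 0], "wx":[0, 0, 0], "wy":[0, 0, 0], "wz":[0, 0, 0]}' | python3 shift.py;echo '{"finger_gap":[0, 0, 0], "x":[0.02, 0.02, 0], "y":[0, 0, 0], "z":[0, 0, 0], "wx":[0, 0, 0], "wy":[0, 0, 0], "wz":[0, 0, 0]}' | python3 shift.py; python3 look.py w3
```

```text
t: 3.9
tcp_pos: [463.0, -182.6, 38.4]
ee_rot: [0.995, -0.104, 0.0, 0.0]
wrist_force: [0.0, -0.1, -0.6]
width: 0.3
grasp_force: 0.0
t: 4.3
tcp_pos: [465.0, -182.9, 38.1]
ee_rot: [0.995, -0.104, -0.001, -0.0]
wrist_force: [-1.1, 0.5, 0.3]
width: 0.2
grasp_force: 0.5
t: 4.6
tcp_pos: [466.3, -183.1, 38.0]
ee_rot: [0.995, -0.104, -0.001, -0.0]
wrist_force: [-4.1, 0.1, 2.1]
width: -0.2
grasp_force: 1.9
t: 4.9
tcp_pos: [469.7, -183.9, 38.1]
ee_rot: [0.995, -0.105, 0.0, -0.0]
wrist_force: [-1.8, -0.4, -0.6]
width: -0.2
grasp_force: 1.0
4.9 [ 469.7 -183.9   38.1] yaw -12.0 [ 0.001 -0.    -1.   ] [-1.82189416 -0.3932587  -0.63073494] -0.17149336852398867
```

View pics/w3.png

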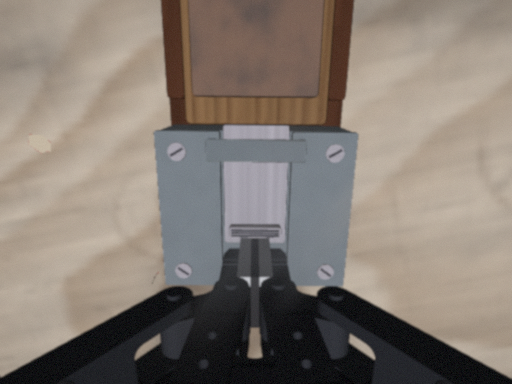

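The tip is on the ridge at about (256,232). The force peaked near 4 N and is now falling, so the bolt has started to move. I'll keep pushing.

In the tool's units: 1 mm is 0.02.

```bash
echo '{"finger_gap":[0, 0, 0, 0], "x":[0.02, 0.02, 0.02, 0], "y":[0, 0, 0, 0], "z":[0, 0, 0, 0], "wx":[0, 0, 0, 0], "wy":[0, 0, 0, 0], "wz":[0, 0, 0, 0]}' | python3 shift.py;echo '{"finger_gap":[0, 0, 0, 0], "x":[0.02, 0.02, 0.02, 0], "y":[0, 0, 0, 0], "z":[0, 0, 0, 0], "wx":[0, 0, 0, 0], "wy":[0, 0, 0, 0], "wz":[0, 0, 0, 0]}' | python3 shift.py; python3 look.py w4
```

```text
t: 5.35
tcp_pos: [473.7, -185.1, 38.9]
ee_rot: [0.995, -0.104, 0.001, 0.0]
wrist_force: [0.9, -0.6, -0.5]
width: 0.3
grasp_force: 0.0
t: 5.75
tcp_pos: [475.4, -185.2, 38.4]
ee_rot: [0.995, -0.104, 0.0, 0.0]
wrist_force: [0.2, -1.0, 0.2]
width: -0.2
grasp_force: 0.0
5.75 [ 475.4 -185.2   38.4] yaw -11.99 [ 0. -0. -1.] [ 0.23809892 -1.0330553   0.18926586] -0.22775439009017087
```

View pics/w4.png

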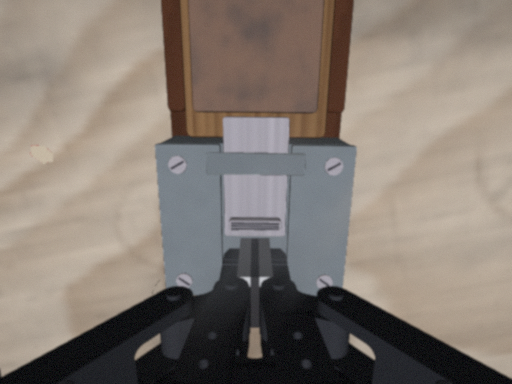

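The bolt has snapped across and now overlaps the foot (bolt tip at row 118). The ridge, at row 224, has come clear of the fingertip. I'll back off, lift and measure the travel.

In the tool's units: -33 mm is -0.66, -30 mm is -0.6.

```bash
echo '{"finger_gap":[0, 0, 0, 0, 0, 0, 0], "x":[-0.1, -0.1, -0.2, 0, 0, 0, 0], "y":[0, 0, 0, 0, 0, 0, 0], "z":[0, -0.2, -0.6, -0.66, 0, 0, 0], "wx":[0, 0, 0, 0, 0, 0, 0], "wy":[0, 0, 0, 0, 0, 0, 0], "wz":[0, 0, 0, 0, 0, 0, 0]}' | python3 shift.py; python3 look.py w5; python3 - <<'E'
import re
s=open('m.py').read().replace('w1','w5').replace('155:183,236:280','120:178,236:280')
s=s.replace('print(g[150:190,258]//3)','print(list(enumerate((g[90:190,258]//3).tolist(),90)))')
exec(s)
p=np.array([477.69,-185.72]);d=np.array([.977,-.211]);print("travel",(P.mean(0)-p)@d)
E
```

```text
t: 6.5
tcp_pos: [454.7, -180.5, 110.8]
ee_rot: [0.995, -0.104, -0.001, -0.0]
wrist_force: [-1.0, -0.3, -0.0]
width: -0.4
grasp_force: 0.0
6.5 [ 454.7 -180.5  110.8] yaw -11.99 [-0.001  0.001 -1.   ] [-1.00044454 -0.29921115 -0.00664347] -0.3877331810258018
[[186, 95], [251, 75], [324, 96], [317, 207], [192, 206]]
[[534.3, -153.2], [537.5, -196.0], [515.6, -238.6], [442.7, -222.9], [461.6, -137.4]] [74.4 42.9 47.9 74.6 87.6] [ -12.3  -85.8 -117.1  167.8   77.5]
[(90, 150), (91, 150), (92, 149), (93, 151), (94, 151), (95, 151), (96, 151), (97, 148), (98, 138), (99, 119), (100, 112), (101, 113), (102, 113), (103, 110), (104, 111), (105, 114), (106, 115), (107, 110), (108, 114), (109, 114), (110, 113), (111, 114), (112, 113), (113, 114), (114, 114), (115, 123), (116, 143), (117, 150), (118, 151), (119, 148), (120, 152), (121, 150), (122, 154), (123, 150), (124, 151), (125, 149), (126, 151), (127, 150), (128, 151), (129, 155), (130, 150), (131, 153), (132, 152), (133, 151), (134, 151), (135, 151), (136, 153), (137, 147), (138, 151), (139, 152), (140, 152), (141, 153), (142, 152), (143, 152), (144, 152), (145, 149), (146, 139), (147, 118), (148, 111), (149, 116), (150, 105), (151, 103), (152, 102), (153, 106), (154, 113), (155, 130), (156, 147), (157, 149), (158, 152), (159, 151), (160, 150), (161, 140), (162, 124), (163, 116), (164, 120), (165, 119), (166, 118), (167, 118), (168, 118), (169, 117), (170, 120), (171, 120), (172, 119), (173, 118), (174, 117), (175, 116), (176, 119), (177, 120), (178, 117), (179, 117), (180, 116), (181, 115), (182, 116), (183, 116), (184, 121), (185, 116), (186, 117), (187, 106), (188, 92), (189, 92)]
((255.0, 151.0), (6.0, 32.0), 90.0)
[[495.4, -179.1], [491.2, -199.2], [487.3, -198.5], [491.6, -178.2]] [ 491.38735729 -188.74775626] [ 3.9 20.6  3.9 20.8]
travel 14.02117464283248
```

View pics/w5.png

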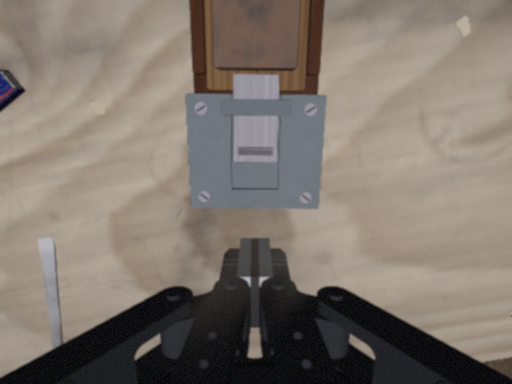

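The ridge is now at (255,151), a measured travel of 14.0 mm. The bolt lies over the foot with its tip at row 75, the stone is in place and the arm is clear.

```bash
python3 -c "
from station import r, vision, job
print(job.close_job())"
```

```text
the job is handed in; nothing more can be done
None
```

The whetstone is locked in: its bolt snapped fully home over the stone's foot (14.0 mm of travel measured), the stone was left where it lay, the strop holder's bolt was never touched, and the job was handed in at about 6.5 s.

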